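Pack the cold carrier with the brown reagent bottles

ROBOT

A 6-joint arm with a two-finger parallel gripper is mounted at the origin on the work surface. World frame = base frame: x ahead of the robot, y to its left, z up, the work surface at z = 0. Lengths are in m, angles in degrees, forces in N, time in s.
With the tool pointing down it reaches from about 0.35 to 0.875 m from the base axis. Payload 4.2 kg.
Tool frame: the origin (TCP) lies at the very end of the fingers, on their centre line; the grasp point (between the pads) lies 19 mm behind it; z points along the fingers, y is the line along which they close (so a half turn about z gives the same grasp; the last joint's range is limited). The gripper opens to 87 mm and grips with 3 to 60 N. Pads are 19 mm wide; open, the fingers measure 117 mm over their backs; the gripper's body (75 mm by 190 mm) begins 51 mm behind the grasp point.
Start: joints at [-50.157, 22.042, 0.453, 0, -68.411, -14.817], TCP at [0.264, -0.566, 0.223] pointing down, gripper open.
Joint ranges: [-179.83, 179.83], [-69.29, 118.12], [-61.27, 80.66], [-181.25, 117.63], [-171.15, -9.14], [-177.46, 177.46]. Speed limits (degrees/s): [159.86, 159.86, 180, 180, 180, 180].

INTERFACE

Orientations are given as a 3x3 rotation matrix whose columns are the frame's x, y, z axes.
In Python, from station import sense, cams, r gives the robot as it stands. The module is installed in compiled form; this text tells all that it offers.
- The arm moves only by the tool step_arm, never from a script. Its argument "targets" is text: rows parted by semicolons, each of 4 numbers parted by spaces: the shift along the tool's x, y, z in cm, then the turn about the tool's z in degrees. In form: x y z turn; .... A call has 1 to 12 rows; each row shifts and turns the commanded pose from where the row before left it, along the tool's axes as they then stand; what a row does not reach is not made up. A row lasts 1/12 s, in which the tool goes at most 41.7 mm and 7.16 degrees, less where a joint would pass 70% of its speed; a pose out of reach is approached as far as the arm can. A call with a gripper value outside its range is refused whole. "claw" is the finger opening in cm, from 0 to 8.7, set as the call begins (left out, the last holds). The fingers move at their own pace and stop on an object; the grip force is fixed at half the most. Time passes only in rows, so rows that do not move let the fingers close. It gives the time, the measured TCP pose, the force, the opening and the grip force at its end, in the units of the state.
- sense(): the state, without advancing time (a new reading comes with each control period).
- cams.capture(name): name is "side" or "top"; returns a dict with "frame" (384x512x3 uint8, blue, green, red), "vertical_fov" (degrees; the focal length in pixels is half the picture's height over the tangent of half this angle, whatever the lens; pixels are square), "cx", "cy" (the principal point, pixels), "dist_coeffs" ([k1, k2, p1, p2, k3] as OpenCV has them; the pictures are not rectified), "eye" and "rotation" of the camera in the world. Camera axes: x right, y down, z forward; pixel columns grow to the right and rows downward; lengths in m; the calibration is good to about 2 mm. A picture is of the moment at which its call begins. There is no depth.
- r.finish_job(): hands the job in; it is judged then, once.
The state is a dict: "time_s": time; "joints": joint angles; "joint_velocities": joint speeds; "effort": joint torques, N m; "tcp_pos": TCP position; "ee_rot": TCP orientation; "wrist_force": force on the tool from outside, world axes, zero at the start; "moment": the same for the moment, N m; "gripper_width": opening from 0.0 (shut) to 1.0 (fully open); "gripper_force": force on a finger pad.
Only numpy, scipy, OpenCV 4.12 (cv2) and the standard library are available. Lean on these libraries where they do the work, as an engineer would, in place of code of your own. Each camera call takes 0.05 s, during which the arm holds its last target. There are 200 camera calls.

TASK

Pack the grey foam carrier: stand each of the four brown bottles upright on the floor of the square insert that has the colour of its cap, setting it down rather than dropping it and without knocking any over. Leave the two white bottles where they stand, although their caps look the same, and let go of everything at the end.

Things in the scene. Friction and masses are not known exactly. Their poses are not given: they have to be found in the camera images.
- brown_red: Dark brown round bottle with a red cap, 90 mm tall: body 48 mm wide to 54 mm up, sloping shoulder to 64 mm, then a ribbed round cap 32 mm wide (the place to grip, from above). About 0.16 kg, stands loose on the bench, 90 mm or more between bottle centres. Origin: centre of the underside, z up.
- brown_yellow: Dark brown round bottle with a yellow cap, 90 mm tall: body 48 mm wide to 54 mm up, sloping shoulder to 64 mm, then a ribbed round cap 32 mm wide (the place to grip, from above). About 0.16 kg, stands loose on the bench, 90 mm or more between bottle centres. Origin: centre of the underside, z up.
- brown_green: Dark brown round bottle with a green cap, 90 mm tall: body 48 mm wide to 54 mm up, sloping shoulder to 64 mm, then a ribbed round cap 32 mm wide (the place to grip, from above). About 0.16 kg, stands loose on the bench, 90 mm or more between bottle centres. Origin: centre of the underside, z up.
- brown_blue: Dark brown round bottle with a blue cap, 90 mm tall: body 48 mm wide to 54 mm up, sloping shoulder to 64 mm, then a ribbed round cap 32 mm wide (the place to grip, from above). About 0.16 kg, stands loose on the bench, 90 mm or more between bottle centres. Origin: centre of the underside, z up.
- white_red: Look-alike that does not belong: white round bottle with a red cap, 90 mm tall: body 48 mm wide to 54 mm up, sloping shoulder to 64 mm, then a ribbed round cap 32 mm wide. About 0.16 kg, stands loose on the bench, 90 mm or more between bottle centres. Origin: centre of the underside, z up.
- white_blue: Look-alike that does not belong: white round bottle with a blue cap, 90 mm tall: body 48 mm wide to 54 mm up, sloping shoulder to 64 mm, then a ribbed round cap 32 mm wide. About 0.16 kg, stands loose on the bench, 90 mm or more between bottle centres. Origin: centre of the underside, z up.
- insert_red: Open square red insert, 76 x 76 x 36 mm high, walls and floor 3 mm, fixed in a pocket of the immovable grey foam carrier (210 mm square, 46 mm high, lower than the rims). Four inserts form a 2 x 2 square, centres 90 mm apart; colours change places. Origin: centre of its underside, 15 mm above the bench (3 mm below its inner floor); x, y along its walls.
- insert_yellow: Open square yellow insert, 76 x 76 x 36 mm high, walls and floor 3 mm, fixed in a pocket of the immovable grey foam carrier (210 mm square, 46 mm high, lower than the rims). Four inserts form a 2 x 2 square, centres 90 mm apart; colours change places. Origin: centre of its underside, 15 mm above the bench (3 mm below its inner floor); x, y along its walls.
- insert_green: Open square green insert, 76 x 76 x 36 mm high, walls and floor 3 mm, fixed in a pocket of the immovable grey foam carrier (210 mm square, 46 mm high, lower than the rims). Four inserts form a 2 x 2 square, centres 90 mm apart; colours change places. Origin: centre of its underside, 15 mm above the bench (3 mm below its inner floor); x, y along its walls.
- insert_blue: Open square blue insert, 76 x 76 x 36 mm high, walls and floor 3 mm, fixed in a pocket of the immovable grey foam carrier (210 mm square, 46 mm high, lower than the rims). Four inserts form a 2 x 2 square, centres 90 mm apart; colours change places. Origin: centre of its underside, 15 mm above the bench (3 mm below its inner floor); x, y along its walls.

How it is judged:
By the outcome, as a careful person would: the job done as asked, in the order asked, and still so for the second after the job is handed in, with the robot touching nothing.
It also fails if it takes over 102 s, if anything falls off the work surface, if the arm or the gripper's body presses on something with over 40 N, if the wrist force passes 120 N, or if a joint passes its speed limit or range.

## Working session

There is one attempt and no reset: what is moved stays moved. The work goes in short steps, Python scripts to look and compute and a tool call to move; the robot and the scene stay as the last step left them, time stands still between calls to the robot, and variables do not carry over. Pictures are saved under pics/ and viewed, at most 14 in all, crops included, and the job is handed in when it is done.

Besides the shell and the picture viewer there is one more tool, called after "Call:" as name(argument=value, ...) on one line, values as JSON. step_arm: Moves the arm, as the interface text tells. Its arguments: {"type":"object","properties":{"targets":{"type":"string"},"claw":{"type":"number"}},"required":["targets"]}

```bash
mkdir -p pics; cat > h.py <<'E'
import numpy as np, cv2
from station import sense, cams, r
def cap(name, fn):
    c=cams.capture(name); cv2.imwrite('pics/'+fn,c['frame'])
    import pickle; pickle.dump({k:c[k] for k in c},open(name+'.pkl','wb')); return c
def load(name):
    import pickle; return pickle.load(open(name+'.pkl','rb'))
def K(c):
    h,w=c['frame'].shape[:2]; f=h/2/np.tan(np.radians(c['vertical_fov'])/2)
    return np.array([[f,0,c['cx']],[0,f,c['cy']],[0,0,1.]])
def p2w(c,uv,z):
    q=cv2.undistortPoints(np.array([[uv]],float),K(c),np.array(c['dist_coeffs'],float))[0,0]
    d=np.array(c['rotation'])@np.array([q[0],q[1],1]); e=np.array(c['eye'])
    return e+d*(z-e[2])/d[2]
def w2p(c,p):
    R=np.array(c['rotation']).T; t=-R@np.array(c['eye'])
    return cv2.projectPoints(np.array([p],float),cv2.Rodrigues(R)[0],t,K(c),np.array(c['dist_coeffs'],float))[0][0,0]
E
python3 - <<'E'
from h import *
s=sense(); print(s)
for n in('top','side'):
    c=cap(n,n+'0.png'); print(n,c['eye'],np.array(c['rotation']).round(3).tolist(),c['vertical_fov'],c['dist_coeffs'])
    cv2.imwrite(f'pics/{n}0b.png',cv2.resize(c['frame'],(800,600),interpolation=cv2.INTER_CUBIC))
E
```

```text
{'time_s': 0.0, 'joints': array([-5.01578952e+01,  2.20893940e+01,  3.79944580e-01, -3.10364134e-02,
       -6.84110232e+01, -1.48168273e+01]), 'joint_velocities': array([ 0.01519071, -0.01341256, -0.00703892, -0.01190585, -0.03336186,
        0.02949267]), 'effort': array([ 7.49117316e-04, -3.90667534e+01,  1.87409449e+01,  4.22008216e+00,
        1.09063962e-02, -1.91254526e-04]), 'tcp_pos': array([ 0.26415741, -0.56576203,  0.22146984]), 'ee_rot': array([[-9.06205744e-01, -4.22835935e-01, -9.60338071e-04],
       [-4.22837023e-01,  9.06203675e-01,  1.93709513e-03],
       [ 5.11884578e-05,  2.16147322e-03, -9.99997663e-01]]), 'wrist_force': array([0.12106279, 0.56612459, 0.78634689]), 'moment': array([-0.00211849, -0.00383359, -0.02566245]), 'gripper_force': 0.0, 'gripper_width': 0.9986088886574512}
top [ 0.40938611 -0.01964165  0.87147517] [[0.028, -0.99, 0.137], [-0.999, -0.024, 0.026], [-0.022, -0.138, -0.99]] 55.59348842592499 [-0.08578697  0.          0.          0.          0.        ]
side [0.43174284 0.7073023  0.88235463] [[-0.991, -0.1, 0.09], [-0.135, 0.735, -0.665], [0.0, -0.671, -0.742]] 43.32582719906594 [-0.2004393  0.         0.         0.         0.       ]
```

View pics/top0b.png

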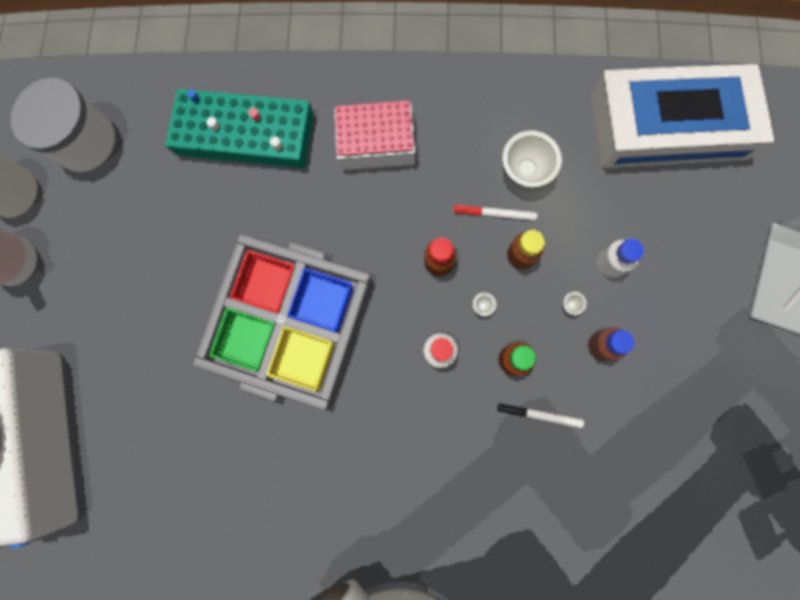

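View pics/side0b.png

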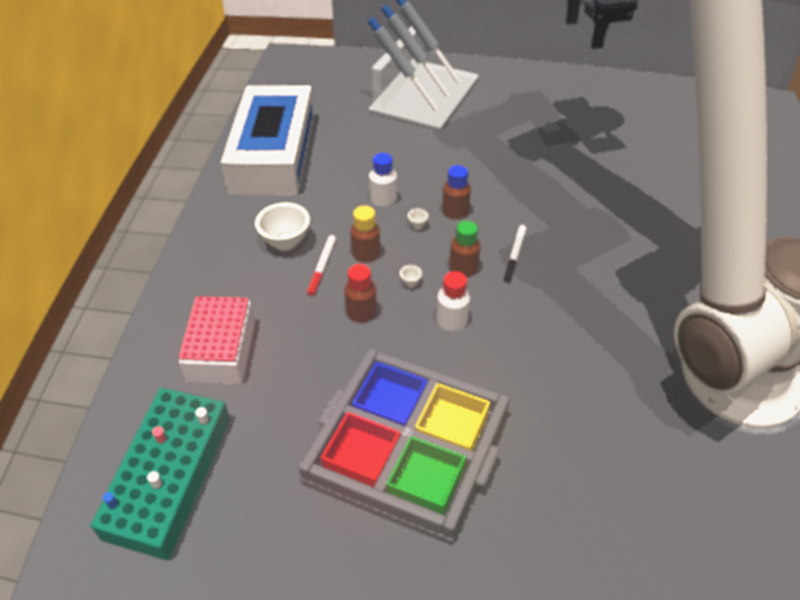

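The top view (800x600 px) shows the brown bottles' caps at red (441,250), yellow (531,243), green (522,358) and blue (620,342). The white bottles are at red (441,350) and blue (630,250). The inserts are at red (263,281), blue (322,300), green (243,340) and yellow (302,358). The side view agrees with this. Next I fit the positions from the colour blobs in both views.

```bash
cat > fit.py <<'E'
from h import *
from scipy.optimize import least_squares
HUE={'red':[(0,8),(172,180)],'yellow':[(22,35)],'green':[(50,75)],'blue':[(108,128)]}
def blobs(c,col,amin=60):
    hsv=cv2.cvtColor(c['frame'],cv2.COLOR_BGR2HSV)
    m=sum(cv2.inRange(hsv,(a,150,90),(b,255,255)) for a,b in HUE[col])
    n,lab,st,ce=cv2.connectedComponentsWithStats(m.astype(np.uint8),connectivity=8)
    out=[]
    for i in range(1,n):
        if st[i,4]>=amin:
            cs=cv2.findContours((lab==i).astype(np.uint8),cv2.RETR_EXTERNAL,cv2.CHAIN_APPROX_NONE)[0]
            M=cv2.moments(cv2.convexHull(cs[0])); out.append((M['m10']/M['m00'],M['m01']/M['m00'],st[i,4]))
    return out
def hullc(c,pts):
    h=cv2.convexHull(np.array([w2p(c,p) for p in pts],np.float32)); M=cv2.moments(h)
    return np.array([M['m10'],M['m01']])/M['m00'],M['m00']
a=np.linspace(0,2*np.pi,24,endpoint=False)
def cap_pts(x,y,z0=0): return [(x+.016*np.cos(t),y+.016*np.sin(t),z0+z) for t in a for z in(.064,.09)]
def ins_pts(x,y,yaw): return [(x+.0537*np.cos(yaw+np.pi/4+k*np.pi/2),y+.0537*np.sin(yaw+np.pi/4+k*np.pi/2),z) for k in range(4) for z in(.048,.051)]
E
python3 - <<'E'
from fit import *
for n in('top','side'):
    c=load(n)
    for col in HUE:
        print(n,col)
        for u,v,A in blobs(c,col): print('  ',round(u*1.5625),round(v*1.5625),A,p2w(c,(u,v),.08)[:2].round(4),p2w(c,(u,v),.05)[:2].round(4))
E
```

```text
top red
   467 209 74 [ 0.6526 -0.0805] [ 0.6618 -0.0828]
   440 251 218 [ 0.5905 -0.0427] [ 0.5973 -0.0436]
   261 280 1052 [0.5422 0.2113] [0.5473 0.2201]
   441 349 119 [ 0.4512 -0.0475] [ 0.4528 -0.0485]
top yellow
   528 246 61 [ 0.6012 -0.1684] [ 0.6085 -0.1741]
   300 359 333 [0.4328 0.1489] [0.4337 0.1553]
top green
   241 339 344 [0.4578 0.2352] [0.4596 0.2449]
   522 358 128 [ 0.4417 -0.1592] [ 0.4429 -0.1645]
top blue
   631 250 151 [ 0.5996 -0.3164] [ 0.6068 -0.3276]
   320 299 1090 [0.5171 0.1245] [0.5211 0.1299]
   620 342 180 [ 0.4677 -0.2971] [ 0.4699 -0.3076]
side red
   358 278 206 [ 0.592  -0.0368] [ 0.598  -0.0646]
   454 282 195 [ 0.4516 -0.0479] [ 0.4523 -0.0761]
   359 448 1420 [0.5429 0.2435] [0.5471 0.2262]
side yellow
   364 214 101 [ 0.6073 -0.1771] [ 0.6139 -0.2101]
   453 416 955 [0.4331 0.1812] [0.4331 0.1616]
side green
   467 228 71 [ 0.4427 -0.1675] [ 0.4431 -0.2002]
   438 490 175 [0.4417 0.2879] [0.442  0.2722]
side blue
   267 122 518 [ 0.8267 -0.4059] [ 0.8414 -0.4476]
   381 161 83 [ 0.5999 -0.3164] [ 0.6062 -0.3547]
   457 172 85 [ 0.468  -0.3036] [ 0.4693 -0.3414]
   389 392 823 [0.5184 0.1562] [0.5216 0.1356]
```

```bash
sed -i "s/'yellow':\[(22,35)\],'green':\[(50,75)\],'blue':\[(108,128)\]/'yellow':[(18,40)],'green':[(45,80)],'blue':[(105,132)]/; s/(a,150,90)/(a,120,VMIN[col])/; s/^def blobs/VMIN={'red':110,'yellow':60,'green':40,'blue':50}\ndef blobs/" fit.py
cat > run.py <<'E'
from fit import *
C={n:load(n) for n in('top','side')}
init={'b_red':(.5905,-.0427),'b_yellow':(.603,-.170),'b_green':(.4417,-.1592),'b_blue':(.468,-.298),'w_red':(.451,-.0475),'w_blue':(.5996,-.3164)}
ins0={'red':(.547,.222),'blue':(.5215,.132),'green':(.458,.247),'yellow':(.434,.157)}
def near(c,col,uv):
    b=min(blobs(c,col,30),key=lambda b:np.hypot(b[0]-uv[0],b[1]-uv[1])); return np.array(b[:2]),b[2]
res={}
for k,p0 in init.items():
    col=k[2:]; m={n:near(c,col,hullc(c,cap_pts(*p0))[0]) for n,c in C.items()}
    f=lambda p,ns:np.concatenate([hullc(C[n],cap_pts(*p))[0]-m[n][0] for n in ns])
    sol={n:least_squares(f,p0,args=(ns,),diff_step=1e-4).x.round(4) for n,ns in(('top',['top']),('side',['side']),('both',['top','side']))}
    res[k]=sol['both']; print(k,*sol.values(),[(m[n][1],round(hullc(C[n],cap_pts(*res[k]))[1])) for n in C])
for k,p0 in ins0.items():
    m={n:near(c,k,hullc(c,ins_pts(*p0,-.3))[0]) for n,c in C.items()}
    f=lambda p,ns:np.concatenate([hullc(C[n],ins_pts(*p,-.28))[0]-m[n][0] for n in ns])
    sol={n:least_squares(f,p0,args=(ns,),diff_step=1e-4).x.round(4) for n,ns in(('top',['top']),('side',['side']),('both',['top','side']))}
    res['i_'+k]=sol['both']; print(k,*sol.values(),[(m[n][1],round(hullc(C[n],ins_pts(*res['i_'+k],-.28))[1])) for n in C])
# rigid 2x2 fit: ring order red, blue, yellow, green
P=np.array([res['i_'+k] for k in('red','blue','yellow','green')]); ctr=P.mean(0)
ux=(P[0]-P[1]+P[3]-P[2]); uy=(P[0]-P[3]+P[1]-P[2]); yaw=np.arctan2(-ux[0],ux[1])
yaw2=np.arctan2(uy[1],uy[0]); print('centre',ctr.round(4),'yaw',np.degrees([yaw,yaw2]).round(2), [np.linalg.norm(P[i]-P[i-1]).round(4) for i in range(4)])
yaw=(yaw+yaw2)/2; e=np.array([np.cos(yaw),np.sin(yaw)]); g=np.array([-e[1],e[0]])
for k,s in zip(('red','blue','yellow','green'),((1,1),(1,-1),(-1,-1),(-1,1))):
    res['i_'+k]=ctr+.045*(s[0]*e+s[1]*g); print('ins',k,res['i_'+k].round(4))
import pickle; pickle.dump((res,yaw),open('res.pkl','wb'))
for n,c in C.items():
    S=4; im=cv2.resize(c['frame'],None,fx=S,fy=S,interpolation=cv2.INTER_CUBIC)
    for k,p in res.items():
        pts=ins_pts(*p,yaw)[1::2] if k[0]=='i' else cap_pts(*p)[1::2]
        q=[np.array([(w2p(c,x)+.5)*S for x in pts])]
        if k[0]!='i': q.append(np.array([(w2p(c,(p[0]+.024*np.cos(t),p[1]+.024*np.sin(t),0))+.5)*S for t in a]))
        for qq in q: cv2.polylines(im,[qq.astype(np.int32)],True,(255,255,255),1)
    x0,y0,w,h=((110,130,320,140) if n=='top' else (180,90,160,260))
    cv2.imwrite(f'pics/{n}_ov.png',cv2.resize(im[y0*S:(y0+h)*S,x0*S:(x0+w)*S],None,fx=(800/w if n=='top' else 600/h)/S,fy=(800/w if n=='top' else 600/h)/S,interpolation=cv2.INTER_AREA))
E
python3 run.py
```

```text
b_red [ 0.5928 -0.0428] [ 0.5899 -0.0313] [ 0.5917 -0.039 ] [(np.int32(217), 194), (np.int32(337), 218)]
b_yellow [ 0.606  -0.1718] [ 0.6066 -0.1721] [ 0.6062 -0.1719] [(np.int32(217), 206), (np.int32(190), 186)]
b_green [ 0.443  -0.1599] [ 0.4426 -0.1686] [ 0.4428 -0.1623] [(np.int32(199), 201), (np.int32(98), 193)]
b_blue [ 0.4677 -0.2975] [ 0.4681 -0.2983] [ 0.4679 -0.2977] [(np.int32(211), 224), (np.int32(148), 165)]
w_red [ 0.4514 -0.0472] [ 0.4515 -0.0495] [ 0.4515 -0.0479] [(np.int32(152), 180), (np.int32(215), 221)]
w_blue [ 0.5995 -0.3164] [ 0.599  -0.3173] [ 0.5993 -0.3166] [(np.int32(187), 222), (np.int32(130), 158)]
red [0.5476 0.2204] [0.5474 0.2247] [0.5476 0.2226] [(np.int32(1061), 1055), (np.int32(1489), 1303)]
blue [0.5218 0.1306] [0.5217 0.1344] [0.5218 0.1323] [(np.int32(1151), 1090), (np.int32(1161), 1121)]
green [0.4602 0.2457] [0.4591 0.2502] [0.4596 0.2481] [(np.int32(1071), 1088), (np.int32(1268), 1389)]
yellow [0.4342 0.1559] [0.4333 0.1602] [0.4337 0.1579] [(np.int32(1146), 1125), (np.int32(1306), 1190)]
centre [0.4907 0.1902] yaw [-15.98 -16.18] [np.float64(0.0916), np.float64(0.0939), np.float64(0.0917), np.float64(0.0938)]
ins red [0.5464 0.221 ]
ins blue [0.5214 0.1345]
ins yellow [0.435  0.1595]
ins green [0.4599 0.2459]
```

View pics/top_ov.png

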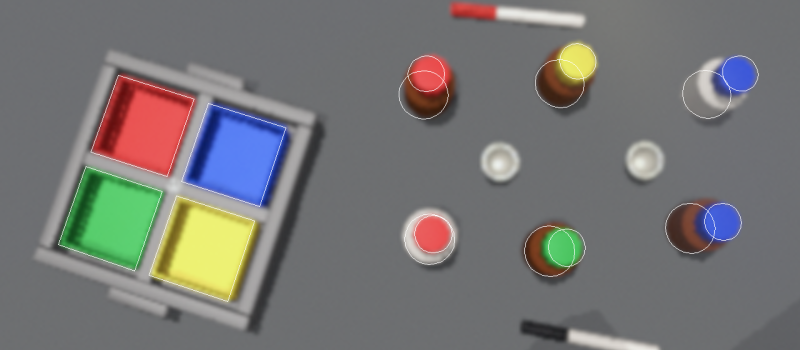

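View pics/side_ov.png

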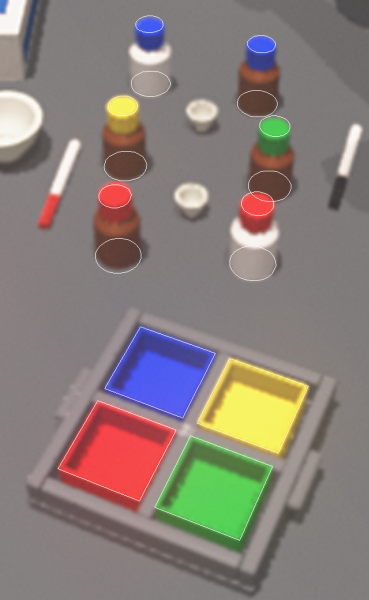

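The overlays fit to about 2 mm. The cap outlines sit on the caps, the base circles under the bodies and the rim squares on the inserts. For brown_red I trust the top view, because brown pixels biased the side view. First I turn the tool 25° so its axes line up with the world (x = −X, y = +Y, z = down), then go over brown_blue.

Call:
step_arm(targets="0 0 0 6.25;0 0 0 6.25;0 0 0 6.25;0 0 0 6.25;-2.5 3.2 0 0;-2.5 3.2 0 0;-2.5 3.2 0 0;-2.5 3.2 0 0;-2.5 3.2 0 0;-2.5 3.2 0 0;-2.5 3.2 0 0;-2.5 3.2 0 0", claw=6.5)

```text
time_s: 1.1
tcp_pos: [0.4649, -0.3083, 0.2223]
ee_rot: [[-1.0, -0.0, -0.0], [-0.0, 1.0, 0.0], [0.0, 0.0, -1.0]]
wrist_force: [0.6, -0.4, -0.3]
gripper_width: 0.746
gripper_force: 0.0
```

Call:
step_arm(targets="-0.3 1.1 0 0;0 0 2 0;0 0 2 0;0 0 2 0;0 0 2 0;0 0 2 0;0 0 1 0;0 0 0 0;0 0 0 0")

```text
time_s: 1.85
tcp_pos: [0.4672, -0.2995, 0.1125]
ee_rot: [[-1.0, -0.001, -0.001], [-0.001, 1.0, -0.0], [0.001, -0.0, -1.0]]
wrist_force: [0.2, -1.2, -0.0]
gripper_width: 0.747
gripper_force: 0.0
```

```bash
python3 - <<'E'
from h import *
t=cap('top','t1.png')['frame'][180:250,350:440]; s=cap('side','s1.png')['frame'][70:150,250:340]
cv2.imwrite('pics/c1.png',np.hstack([cv2.resize(t,(400,400*7//9),interpolation=2),cv2.resize(s,(350,400*7//9),interpolation=2)])); print(sense()['tcp_pos'])
E
```

```text
[ 0.46810825 -0.29967689  0.11379644]
```

View pics/c1.png

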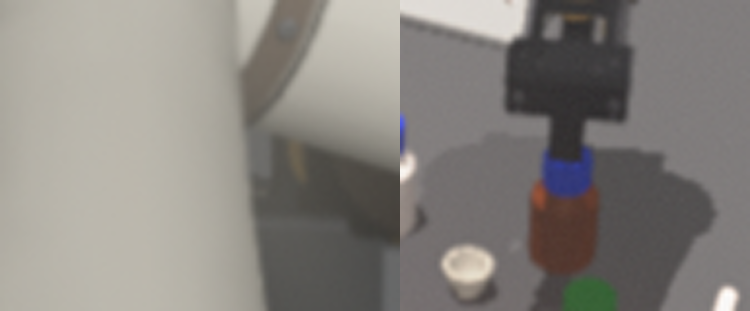

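In the side crop the near finger is centred over the blue cap, at about (567,150). The arm hides the top view. I descend and close.

Call:
step_arm(targets="0 0.1 1.5 0;0 0 1.5 0;0 0 1.3 0;0 0 0 0;0 0 0 0")

```text
time_s: 2.37
tcp_pos: [0.4677, -0.2985, 0.0703]
ee_rot: [[-1.0, -0.001, 0.001], [-0.001, 1.0, -0.001], [-0.001, -0.001, -1.0]]
wrist_force: [-0.7, 0.1, 0.6]
gripper_width: 0.747
gripper_force: 0.0
```

Call:
step_arm(targets="0 0 0 0;0 0 0 0;0 0 0 0;0 0 0 0;0 0 0 0;0 0 0 0;0 0 0 0;0 0 0 0", claw=2.0)

```text
time_s: 3.03
tcp_pos: [0.4674, -0.2982, 0.0698]
ee_rot: [[-1.0, -0.001, 0.0], [-0.001, 1.0, -0.0], [-0.0, -0.0, -1.0]]
wrist_force: [-0.5, -0.7, 1.1]
gripper_width: 0.358
gripper_force: 30.0
```

Call:
step_arm(targets="0 0 -1 0;0 0 -2 0;0 0 -2.5 0;0 0 -2.5 0;0 0 -2.5 0;0 0 -1.5 0;0 0 -1 0;-0.3 1.8 0 0;-0.4 3 0 0;-0.4 3 0 0;-0.4 3 0 0;-0.4 3 0 0")

```text
time_s: 4.03
tcp_pos: [0.4855, -0.1589, 0.1991]
ee_rot: [[-1.0, 0.0, -0.002], [0.0, 1.0, 0.0], [0.002, 0.0, -1.0]]
wrist_force: [0.6, -0.9, -2.2]
gripper_width: 0.36
gripper_force: 30.0
```

Call:
step_arm(targets="-0.4 3 0 0;-0.4 3 0 0;-0.4 3 0 0;-0.4 3 0 0;-0.4 3 0 0;-0.4 3 0 0;-0.4 3 0 0;-0.4 3 0 0;-0.3 3.4 0 0;0 2 0 0;0 0 0 0;0 0 0 0")

```text
time_s: 5.03
tcp_pos: [0.5204, 0.1345, 0.1988]
ee_rot: [[-1.0, -0.002, -0.002], [-0.002, 1.0, -0.001], [0.002, -0.001, -1.0]]
wrist_force: [0.4, -0.1, -2.4]
gripper_width: 0.358
gripper_force: 30.0
```

Call:
step_arm(targets="0 0 1.5 0;0 0 2 0;0 0 2 0;0 0 1.5 0;0 0 0 0;0 0 0 0")

```text
time_s: 5.53
tcp_pos: [0.5206, 0.1325, 0.1291]
ee_rot: [[-1.0, 0.001, -0.002], [0.001, 1.0, -0.002], [0.002, -0.002, -1.0]]
wrist_force: [0.5, -0.3, -0.7]
gripper_width: 0.361
gripper_force: 30.0
```

```bash
python3 - <<'E'
from h import *
s=cap('side','s2.png')['frame'][150:350,180:340]
cv2.imwrite('pics/c2.png',cv2.resize(s,(480,600),interpolation=2)); print(sense()['tcp_pos'])
E
```

```text
[0.52147004 0.13308802 0.13012626]
```

View pics/c2.png

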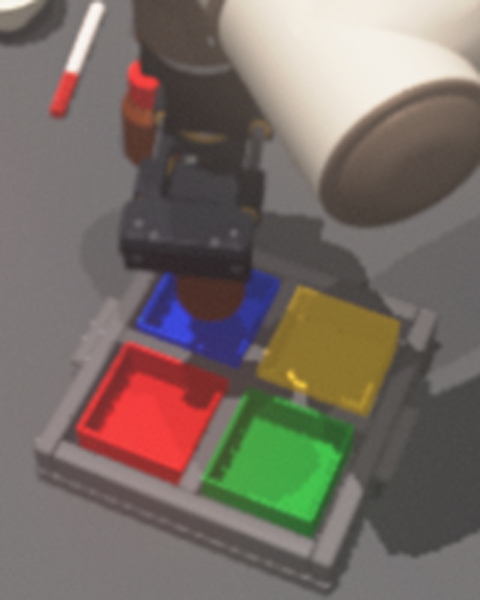

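The brown bottle, at about (210,300) in the crop, hangs over the centre of the blue insert. I lower it to just above the floor and then feel for contact.

Call:
step_arm(targets="0 0 1 0;0 0 1.2 0;0 0 1 0;0 0 0.5 0;0 0 0.2 0;0 0 0 0;0 0 0 0")

```text
time_s: 6.17
tcp_pos: [0.5215, 0.134, 0.0909]
ee_rot: [[-1.0, -0.001, 0.001], [-0.001, 1.0, 0.0], [-0.001, 0.0, -1.0]]
wrist_force: [-0.1, 0.2, -0.9]
gripper_width: 0.362
gripper_force: 30.0
```

Call:
step_arm(targets="0 0 0.1 0;0 0 0 0;0 0 0 0")

```text
time_s: 6.42
tcp_pos: [0.5213, 0.1339, 0.0899]
ee_rot: [[-1.0, -0.0, 0.001], [-0.0, 1.0, 0.0], [-0.001, 0.0, -1.0]]
wrist_force: [-1.0, -0.1, -2.0]
gripper_width: 0.355
gripper_force: 30.0
```

Call:
step_arm(targets="0 0 0.1 0;0 0 0 0;0 0 0 0")

```text
time_s: 6.67
tcp_pos: [0.5211, 0.1338, 0.0886]
ee_rot: [[-1.0, -0.0, -0.0], [-0.0, 1.0, -0.0], [0.0, -0.0, -1.0]]
wrist_force: [1.0, -0.5, -1.1]
gripper_width: 0.357
gripper_force: 30.0
```

Call:
step_arm(targets="0 0 0.1 0;0 0 0 0;0 0 0 0")

```text
time_s: 6.92
tcp_pos: [0.5213, 0.1339, 0.0878]
ee_rot: [[-1.0, -0.001, 0.0], [-0.001, 1.0, 0.0], [-0.0, 0.0, -1.0]]
wrist_force: [-0.1, -0.3, 0.3]
gripper_width: 0.357
gripper_force: 30.0
```

Call:
step_arm(targets="0 0 0.1 0;0 0 0 0;0 0 0 0")

```text
time_s: 7.17
tcp_pos: [0.5215, 0.134, 0.0878]
ee_rot: [[-1.0, -0.001, 0.001], [-0.001, 1.0, 0.0], [-0.001, 0.0, -1.0]]
wrist_force: [-0.7, 0.6, 5.5]
gripper_width: 0.363
gripper_force: 30.0
```

Contact is clear: +5.5 N at z 0.088, as predicted. I open, rise, and go to brown_yellow (0.606, −0.172).

Call:
step_arm(targets="0 0 0 0;0 0 0 0;0 0 0 0;0 0 0 0;0 0 0 0", claw=6.5)

```text
time_s: 7.58
tcp_pos: [0.521, 0.1337, 0.0863]
ee_rot: [[-1.0, -0.0, -0.0], [-0.0, 1.0, -0.0], [0.0, -0.0, -1.0]]
wrist_force: [-1.0, 0.1, 0.8]
gripper_width: 0.65
gripper_force: 0.0
```

Call:
step_arm(targets="0 0 -0.5 0;0 0 -1.5 0;0 0 -2.5 0;0 0 -2.5 0;0 0 -2 0;-0.6 -1.8 0 0;-0.8 -3 0 0;-0.8 -3 0 0;-0.8 -3 0 0;-0.8 -3 0 0;-0.8 -3 0 0;-0.8 -3 0 0")

```text
time_s: 8.58
tcp_pos: [0.5754, -0.0656, 0.177]
ee_rot: [[-1.0, -0.001, 0.0], [-0.001, 1.0, 0.0], [-0.0, 0.0, -1.0]]
wrist_force: [1.0, 0.5, 0.2]
gripper_width: 0.745
gripper_force: 0.0
```

Call:
step_arm(targets="-0.8 -3 0 0;-0.8 -3 0 0;-0.8 -3 0 0;-0.7 -1.8 0 0;0 0 0 0;0 0 0 0")

```text
time_s: 9.08
tcp_pos: [0.606, -0.173, 0.1762]
ee_rot: [[-1.0, 0.002, -0.001], [0.002, 1.0, 0.0], [0.001, 0.0, -1.0]]
wrist_force: [-0.1, -0.9, 0.5]
gripper_width: 0.751
gripper_force: 0.0
```

```bash
python3 - <<'E'
from h import *
s=cap('side','s3.png')['frame'][90:350,170:340]
cv2.imwrite('pics/c3.png',cv2.resize(s,(392,600),interpolation=2)); print(sense()['tcp_pos'])
E
```

```text
[ 0.60589784 -0.17215867  0.17633599]
```

View pics/c3.png

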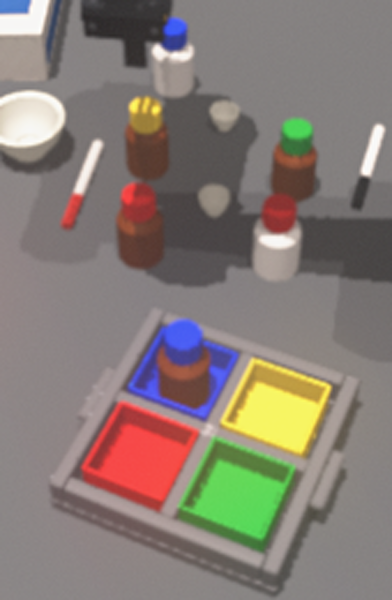

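Brown_blue stands upright in the blue insert, at about (185,375). The gripper is over brown_yellow, so I descend 10.6 cm and close.

Call:
step_arm(targets="0 0 1.5 0;0 0 2.5 0;0 0 2.5 0;0 0 2 0;0 0 1.1 0;0 0 1 0;0 0 0 0;0 0 0 0")

```text
time_s: 9.8
tcp_pos: [0.6067, -0.1717, 0.0711]
ee_rot: [[-1.0, -0.002, 0.001], [-0.002, 1.0, -0.0], [-0.001, -0.0, -1.0]]
wrist_force: [-0.1, -0.8, 1.2]
gripper_width: 0.75
gripper_force: 0.0
```

Call:
step_arm(targets="0 0 0 0;0 0 0 0;0 0 0 0;0 0 0 0;0 0 0 0;0 0 0 0;0 0 0 0;0 0 0 0", claw=2.0)

```text
time_s: 10.47
tcp_pos: [0.6064, -0.1723, 0.0708]
ee_rot: [[-1.0, -0.0, 0.0], [-0.0, 1.0, -0.0], [-0.0, -0.0, -1.0]]
wrist_force: [0.5, -0.3, 1.2]
gripper_width: 0.355
gripper_force: 30.0
```

Call:
step_arm(targets="0 0 -1 0;0 0 -2 0;0 0 -2.5 0;0 0 -2.5 0;0 0 -2.5 0;0 0 -1.5 0;0 0 -1 0;0.9 1.8 0 0;1.5 2.8 0 0;1.5 2.8 0 0;1.5 2.8 0 0;1.5 2.8 0 0")

```text
time_s: 11.47
tcp_pos: [0.5356, -0.0412, 0.1999]
ee_rot: [[-1.0, 0.0, -0.002], [0.0, 1.0, 0.0], [0.002, 0.0, -1.0]]
wrist_force: [0.7, 0.4, -1.0]
gripper_width: 0.356
gripper_force: 30.0
```

Call:
step_arm(targets="1.5 2.8 0 0;1.5 2.8 0 0;1.5 2.8 0 0;1.5 2.8 0 0;1.5 2.8 0 0;1.5 2.8 0 0;1.2 3.3 0 0;0 0 0 0;0 0 0 0")

```text
time_s: 12.22
tcp_pos: [0.434, 0.16, 0.2004]
ee_rot: [[-1.0, -0.004, -0.001], [-0.004, 1.0, -0.0], [0.001, -0.0, -1.0]]
wrist_force: [0.0, 0.2, -1.4]
gripper_width: 0.352
gripper_force: 30.0
```

Call:
step_arm(targets="0 0 1.5 0;0 0 2 0;0 0 2 0;0 0 2 0;0 0 1.5 0;0 0 1 0;0 0 0.6 0;0 0 0.2 0;0 0 0 0;0 0 0 0")

```text
time_s: 13.05
tcp_pos: [0.4356, 0.1587, 0.0931]
ee_rot: [[-1.0, -0.0, 0.001], [-0.0, 1.0, 0.0], [-0.001, 0.0, -1.0]]
wrist_force: [0.4, 0.1, -1.8]
gripper_width: 0.356
gripper_force: 30.0
```

Call:
step_arm(targets="0 0 0.1 0;0 0 0.1 0;0 0 0 0;0 0 0 0")

```text
time_s: 13.38
tcp_pos: [0.4351, 0.1589, 0.0908]
ee_rot: [[-1.0, -0.001, 0.0], [-0.001, 1.0, 0.0], [-0.0, 0.0, -1.0]]
wrist_force: [0.1, -0.2, -1.2]
gripper_width: 0.363
gripper_force: 30.0
```

Call:
step_arm(targets="0 0 0.1 0;0 0 0 0;0 0 0 0")

```text
time_s: 13.63
tcp_pos: [0.435, 0.1588, 0.0895]
ee_rot: [[-1.0, -0.0, -0.0], [-0.0, 1.0, -0.0], [0.0, -0.0, -1.0]]
wrist_force: [0.2, 0.2, -0.9]
gripper_width: 0.359
gripper_force: 30.0
```

Call:
step_arm(targets="0 0 0.1 0;0 0 0.1 0;0 0 0 0;0 0 0 0")

```text
time_s: 13.97
tcp_pos: [0.4356, 0.1589, 0.0887]
ee_rot: [[-1.0, -0.001, 0.001], [-0.001, 1.0, -0.0], [-0.001, -0.0, -1.0]]
wrist_force: [-2.3, -0.7, 5.7]
gripper_width: 0.356
gripper_force: 30.0
```

Contact again at +5.7 N. I release and go to brown_green (0.443, −0.161).

Call:
step_arm(targets="0 0 0 0;0 0 0 0;0 0 0 0;0 0 0 0;0 0 0 0", claw=6.5)

```text
time_s: 14.38
tcp_pos: [0.4351, 0.1588, 0.0874]
ee_rot: [[-1.0, -0.0, -0.0], [-0.0, 1.0, -0.0], [0.0, -0.0, -1.0]]
wrist_force: [-0.5, -0.0, 0.5]
gripper_width: 0.65
gripper_force: 0.0
```

Call:
step_arm(targets="0 0 -0.5 0;0 0 -1.5 0;0 0 -2.5 0;0 0 -2.5 0;0 0 -2 0;-0.1 -1.9 0 0;-0.1 -3 0 0;-0.1 -3 0 0;-0.1 -3 0 0;-0.1 -3 0 0;-0.1 -3 0 0;-0.1 -3 0 0")

```text
time_s: 15.38
tcp_pos: [0.442, -0.0416, 0.178]
ee_rot: [[-1.0, -0.001, 0.001], [-0.001, 1.0, 0.0], [-0.001, 0.0, -1.0]]
wrist_force: [1.4, 0.6, -0.8]
gripper_width: 0.748
gripper_force: 0.0
```

Call:
step_arm(targets="-0.1 -3 0 0;0 -3 0 0;0 -3 0 0;0 -2 0 0;0 -1 0 0;0 0 0 0;0 0 0 0")

```text
time_s: 15.97
tcp_pos: [0.4431, -0.1602, 0.1776]
ee_rot: [[-1.0, 0.001, -0.0], [0.001, 1.0, 0.0], [0.0, 0.0, -1.0]]
wrist_force: [0.1, -0.6, 0.6]
gripper_width: 0.751
gripper_force: 0.0
```

```bash
python3 - <<'E'
from h import *
s=cap('side','s4.png')['frame'][90:350,170:340]
cv2.imwrite('pics/c4.png',cv2.resize(s,(392,600),interpolation=2)); print(sense()['tcp_pos'])
E
```

```text
[ 0.44313377 -0.15969669  0.1775613 ]
```

View pics/c4.png

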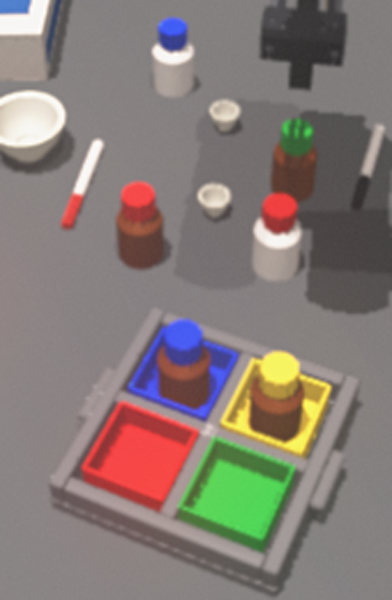

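Brown_yellow stands upright in the yellow insert, at about (277,400), and blue is unchanged. I descend on green.

Call:
step_arm(targets="0 -0.1 1.5 0;0 0 2.5 0;0 0 2.5 0;0 0 2 0;0 0 1.2 0;0 0 1 0;0 0 0 0;0 0 0 0")

```text
time_s: 16.68
tcp_pos: [0.4433, -0.1603, 0.0705]
ee_rot: [[-1.0, -0.002, -0.001], [-0.002, 1.0, -0.0], [0.001, -0.0, -1.0]]
wrist_force: [1.2, 0.2, 0.7]
gripper_width: 0.748
gripper_force: 0.0
```

Call:
step_arm(targets="0 0 0 0;0 0 0 0;0 0 0 0;0 0 0 0;0 0 0 0;0 0 0 0;0 0 0 0;0 0 0 0", claw=2.0)

```text
time_s: 17.35
tcp_pos: [0.4434, -0.1612, 0.0708]
ee_rot: [[-1.0, -0.0, 0.0], [-0.0, 1.0, 0.0], [-0.0, 0.0, -1.0]]
wrist_force: [0.2, 0.8, 1.9]
gripper_width: 0.358
gripper_force: 30.0
```

Call:
step_arm(targets="0 0 -1 0;0 0 -2 0;0 0 -2.5 0;0 0 -2.5 0;0 0 -2.5 0;0 0 -2.5 0;0 0 -1.5 0;-0.1 1.7 0 0;-0.1 3 0 0;-0.1 3 0 0;-0.1 3 0 0;-0.1 3 0 0")

```text
time_s: 18.35
tcp_pos: [0.4474, -0.0231, 0.2151]
ee_rot: [[-1.0, 0.0, -0.001], [0.0, 1.0, 0.0], [0.001, 0.0, -1.0]]
wrist_force: [0.6, 1.5, -2.1]
gripper_width: 0.362
gripper_force: 30.0
```

Call:
step_arm(targets="-0.1 3 0 0;-0.1 3 0 0;-0.1 3 0 0;-0.1 3 0 0;-0.1 3 0 0;-0.2 3 0 0;-0.2 3 0 0;-0.2 3 0 0;-0.1 2 0 0;0 1 0 0;0 0 0 0;0 0 0 0")

```text
time_s: 19.35
tcp_pos: [0.4595, 0.2454, 0.2148]
ee_rot: [[-1.0, -0.001, -0.002], [-0.001, 1.0, -0.001], [0.002, -0.001, -1.0]]
wrist_force: [0.4, -0.7, -1.0]
gripper_width: 0.36
gripper_force: 30.0
```

Call:
step_arm(targets="0 0 1.5 0;0 0 2.5 0;0 0 2.5 0;0 0 2 0;0 0 1.5 0;0 0 1 0;0 0 0.8 0;0 0 0.5 0;0 0 0 0;0 0 0 0")

```text
time_s: 20.18
tcp_pos: [0.4604, 0.2459, 0.0931]
ee_rot: [[-1.0, -0.0, 0.001], [-0.0, 1.0, 0.001], [-0.001, 0.001, -1.0]]
wrist_force: [0.4, 0.2, -0.7]
gripper_width: 0.358
gripper_force: 30.0
```

Call:
step_arm(targets="0 0 0.1 0;0 0 0.1 0;0 0 0 0;0 0 0 0")

```text
time_s: 20.52
tcp_pos: [0.4601, 0.246, 0.0909]
ee_rot: [[-1.0, -0.001, 0.0], [-0.001, 1.0, 0.0], [-0.0, 0.0, -1.0]]
wrist_force: [-0.0, 0.2, -2.0]
gripper_width: 0.36
gripper_force: 30.0
```

Call:
step_arm(targets="0 0 0.1 0;0 0 0 0;0 0 0 0")

```text
time_s: 20.77
tcp_pos: [0.46, 0.2458, 0.0895]
ee_rot: [[-1.0, -0.0, -0.0], [-0.0, 1.0, -0.0], [0.0, -0.0, -1.0]]
wrist_force: [-0.3, -0.1, -1.5]
gripper_width: 0.36
gripper_force: 30.0
```

Call:
step_arm(targets="0 0 0.1 0;0 0 0.1 0;0 0 0 0;0 0 0 0")

```text
time_s: 21.1
tcp_pos: [0.4606, 0.2461, 0.0887]
ee_rot: [[-1.0, -0.001, 0.001], [-0.001, 1.0, 0.0], [-0.001, 0.0, -1.0]]
wrist_force: [-1.3, -0.7, 5.1]
gripper_width: 0.364
gripper_force: 30.0
```

Contact at +5.1 N. I release and go to brown_red (0.592, −0.042).

Call:
step_arm(targets="0 0 0 0;0 0 0 0;0 0 0 0;0 0 0 0;0 0 0 0", claw=6.5)

```text
time_s: 21.52
tcp_pos: [0.46, 0.2458, 0.0874]
ee_rot: [[-1.0, -0.0, -0.0], [-0.0, 1.0, -0.0], [0.0, -0.0, -1.0]]
wrist_force: [-1.0, -0.4, 0.3]
gripper_width: 0.654
gripper_force: 0.0
```

Call:
step_arm(targets="0 0 -0.5 0;0 0 -1.5 0;0 0 -2.5 0;0 0 -2.5 0;0 0 -2 0;-0.9 -1.8 0 0;-1.3 -2.9 0 0;-1.3 -2.9 0 0;-1.3 -2.9 0 0;-1.3 -2.9 0 0;-1.3 -2.9 0 0;-1.3 -2.9 0 0")

```text
time_s: 22.52
tcp_pos: [0.5476, 0.0524, 0.178]
ee_rot: [[-1.0, -0.001, 0.0], [-0.001, 1.0, 0.0], [-0.0, 0.0, -1.0]]
wrist_force: [0.3, 1.3, -0.5]
gripper_width: 0.746
gripper_force: 0.0
```

Call:
step_arm(targets="-1.3 -2.9 0 0;-1.3 -2.9 0 0;-1.3 -2.9 0 0;-0.6 -0.9 0 0;0 0 0 0;0 0 0 0")

```text
time_s: 23.02
tcp_pos: [0.592, -0.0424, 0.1773]
ee_rot: [[-1.0, 0.001, -0.001], [0.001, 1.0, 0.0], [0.001, 0.0, -1.0]]
wrist_force: [0.7, 0.4, 0.5]
gripper_width: 0.746
gripper_force: 0.0
```

```bash
python3 - <<'E'
from h import *
s=cap('side','s5.png')['frame'][90:350,170:340]
cv2.imwrite('pics/c5.png',cv2.resize(s,(392,600),interpolation=2)); print(sense()['tcp_pos'])
E
```

```text
[ 0.591787   -0.04167791  0.17744765]
```

View pics/c5.png

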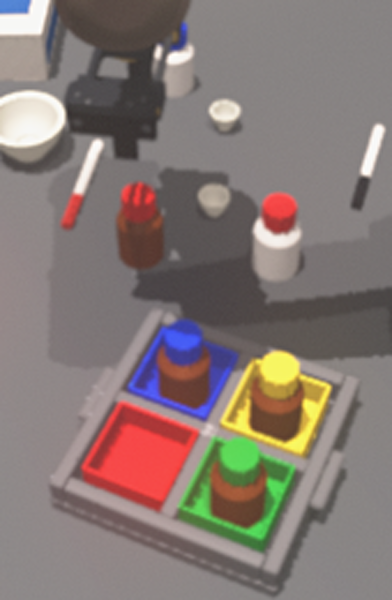

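Three bottles now stand upright in their inserts, with green at about (238,485). The gripper is over brown_red, at about (138,205).

Call:
step_arm(targets="0 0 1.5 0;0 0 2.5 0;0 0 2.5 0;0 0 2 0;0 0 1.2 0;0 0 1 0;0 0 0 0;0 0 0 0")

```text
time_s: 23.73
tcp_pos: [0.5922, -0.0413, 0.0708]
ee_rot: [[-1.0, -0.002, -0.0], [-0.002, 1.0, -0.0], [0.0, -0.0, -1.0]]
wrist_force: [-0.2, 0.2, 1.8]
gripper_width: 0.743
gripper_force: 0.0
```

Call:
step_arm(targets="0 0 0 0;0 0 0 0;0 0 0 0;0 0 0 0;0 0 0 0;0 0 0 0;0 0 0 0;0 0 0 0", claw=2.0)

```text
time_s: 24.4
tcp_pos: [0.5923, -0.0423, 0.0708]
ee_rot: [[-1.0, -0.0, 0.0], [-0.0, 1.0, -0.0], [-0.0, -0.0, -1.0]]
wrist_force: [-0.3, -0.4, 2.0]
gripper_width: 0.359
gripper_force: 30.0
```

Call:
step_arm(targets="0 0 -1 0;0 0 -2 0;0 0 -2.5 0;0 0 -2.5 0;0 0 -2.5 0;0 0 -2.5 0;0 0 -1.5 0;0.3 1.7 0 0;0.5 2.8 0 0;0.5 2.8 0 0;0.5 2.8 0 0;0.5 2.8 0 0")

```text
time_s: 25.4
tcp_pos: [0.5683, 0.0879, 0.2159]
ee_rot: [[-1.0, 0.0, -0.0], [0.0, 1.0, 0.0], [0.0, 0.0, -1.0]]
wrist_force: [-0.2, 0.0, -1.6]
gripper_width: 0.36
gripper_force: 30.0
```

Call:
step_arm(targets="0.5 2.8 0 0;0.5 2.8 0 0;0.5 2.8 0 0;0.5 2.8 0 0;0.3 2.2 0 0;0 0 0 0;0 0 0 0")

```text
time_s: 25.98
tcp_pos: [0.5454, 0.2218, 0.2155]
ee_rot: [[-1.0, -0.003, -0.001], [-0.003, 1.0, -0.0], [0.001, -0.0, -1.0]]
wrist_force: [0.6, 0.3, -0.7]
gripper_width: 0.359
gripper_force: 29.9
```

Call:
step_arm(targets="0 0 1.5 0;0 0 2.5 0;0 0 2.5 0;0 0 2 0;0 0 1.5 0;0 0 1 0;0 0 0.8 0;0 0 0.5 0;0 0 0 0;0 0 0 0")

```text
time_s: 26.82
tcp_pos: [0.5465, 0.2208, 0.0932]
ee_rot: [[-1.0, -0.0, 0.001], [-0.0, 1.0, 0.0], [-0.001, 0.0, -1.0]]
wrist_force: [0.6, 0.4, -1.0]
gripper_width: 0.36
gripper_force: 29.9
```

Call:
step_arm(targets="0 0 0.1 0;0 0 0.1 0;0 0 0 0;0 0 0 0")

```text
time_s: 27.15
tcp_pos: [0.5461, 0.221, 0.0909]
ee_rot: [[-1.0, -0.001, 0.001], [-0.001, 1.0, 0.0], [-0.001, 0.0, -1.0]]
wrist_force: [0.4, -0.9, -1.7]
gripper_width: 0.359
gripper_force: 29.9
```

Call:
step_arm(targets="0 0 0.1 0;0 0 0.1 0;0 0 0 0;0 0 0 0")

```text
time_s: 27.48
tcp_pos: [0.5462, 0.2209, 0.0888]
ee_rot: [[-1.0, -0.001, 0.0], [-0.001, 1.0, 0.0], [-0.0, 0.0, -1.0]]
wrist_force: [0.0, 0.2, 0.5]
gripper_width: 0.358
gripper_force: 30.0
```

Call:
step_arm(targets="0 0 0.1 0;0 0 0 0;0 0 0 0")

```text
time_s: 27.73
tcp_pos: [0.5466, 0.2209, 0.0887]
ee_rot: [[-1.0, -0.001, 0.001], [-0.001, 1.0, 0.0], [-0.001, 0.0, -1.0]]
wrist_force: [0.1, -0.6, 5.9]
gripper_width: 0.364
gripper_force: 30.0
```

Contact. I release, rise, back off and look.

Call:
step_arm(targets="0 0 0 0;0 0 0 0;0 0 0 0;0 0 0 0;0 0 0 0", claw=6.5)

```text
time_s: 28.15
tcp_pos: [0.5459, 0.2208, 0.0872]
ee_rot: [[-1.0, -0.0, -0.0], [-0.0, 1.0, -0.0], [0.0, -0.0, -1.0]]
wrist_force: [0.1, 0.4, 1.0]
gripper_width: 0.652
gripper_force: 0.0
```

Call:
step_arm(targets="0 0 -0.5 0;0 0 -1.5 0;0 0 -2.5 0;0 0 -2.5 0;0 0 -2.5 0;0 0 -2 0;0 -2 0 0;0 -3 0 0;0 -3 0 0;0 -3 0 0;0 -3 0 0;0 -3 0 0")

```text
time_s: 29.15
tcp_pos: [0.5459, 0.0496, 0.203]
ee_rot: [[-1.0, -0.001, 0.0], [-0.001, 1.0, 0.0], [-0.0, 0.0, -1.0]]
wrist_force: [0.5, 0.7, -0.4]
gripper_width: 0.745
gripper_force: 0.0
```

Call:
step_arm(targets="0 -3 0 0;0 -3 0 0;0 -3 0 0;0 -3 0 0;0 -3 0 0;0 -2 0 0;0 0 0 0;0 0 0 0")

```text
time_s: 29.82
tcp_pos: [0.546, -0.12, 0.2027]
ee_rot: [[-1.0, 0.002, 0.0], [0.002, 1.0, 0.0], [-0.0, 0.0, -1.0]]
wrist_force: [-0.7, 0.7, -0.7]
gripper_width: 0.746
gripper_force: 0.0
```

```bash
python3 - <<'E'
from h import *
s=cap('side','s6.png')['frame'][70:350,150:350]; t=cap('top','t6.png')['frame'][130:270,110:310]
cv2.imwrite('pics/c6.png',np.hstack([cv2.resize(s,(400,560),interpolation=2),np.vstack([cv2.resize(t,(400,280),interpolation=2),np.zeros((280,400,3),np.uint8)])])); st=sense(); print(st['tcp_pos'],st['time_s'],st['gripper_width'])
E
```

```text
[ 0.54622262 -0.11868243  0.20269931] 29.9167 0.7443423245043327
```

View pics/c6.png

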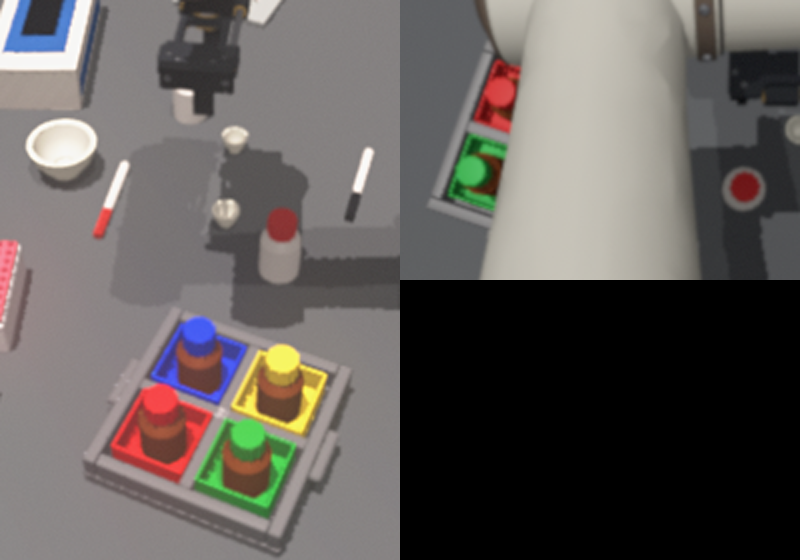

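All four brown bottles stand upright in their matching inserts: blue (200,360), yellow (280,385), red (163,425) and green (247,460). White_red stands at (280,245). White_blue is partly hidden at (190,105) but still in its place. The gripper is clear of everything, so I hand the job in.

```bash
python3 -c "
from station import r; print(r.finish_job())"
```

```text
the job is handed in; nothing more can be done
None
```

The job is handed in at about 30 s: all four brown bottles stand upright in their matching inserts, each lowered to contact before release, the white bottles were not touched, and the gripper is open and clear.

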